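# Knock the stuck sharpening stone out of its holder

## Robot

A 7-joint arm with a two-finger parallel gripper is mounted at the origin on a cart in front of the work surface, level with it; the furniture and walls round the work are solid. World frame = base frame: x ahead of the robot, y to its left, z up, the work surface at z = 0. Lengths are in mm, angles in rad, forces in N, time in s.
With the tool pointing down it reaches from about 400 to 875 mm from the base axis. Payload 4.4 kg.
Tool frame: the origin (TCP) lies where the fingers leave the gripper's body, on its centre line; the fingertips stand 73 mm ahead of it and the grasp point (between the pads) lies 54 mm ahead of it; z points along the fingers, y is the line along which they close (so a half turn about z gives the same grasp; the last joint's range is limited). The gripper opens to 85 mm and grips with 20 to 120 N. Pads are 22 mm wide; open, the fingers measure 114 mm over their backs; the gripper's body (76 mm by 85 mm) begins 54 mm behind the grasp point. The pads swing forward as they close: fully open they stand 13 mm farther back than shut.
Start: joints at [-1.411, 0.628, 0.038, 1.517, -0.027, 0.996, -0.02], TCP at [145.503, 633.519, 303.913] pointing down, gripper open.
Joint ranges: [-3.06, 3.06], [-0.37, 2.12], [-1.25, 1.32], [0.18, 2.47], [-1.1, 4.24], [0.23, 1.98], [-2.94, 2.94]. Speed limits (rad/s): [2.57, 2.57, 3.14, 3.14, 3.14, 3.14, 3.14].

## Interface

Orientations are given as [roll, pitch, yaw] about the fixed x, y, z axes, in that order (R = Rz(yaw) Ry(pitch) Rx(roll)).
In Python, from cell import ctrl gives the robot as it stands.
- The arm moves only by the tool send_rows, never from a script. Its argument "rows" is a list that holds one entry, the list of rows, each a list of 6 numbers: the shift along the tool's x, y, z in cm, then the turn, a rotation vector about the tool's x, y, z in rad. In form: [[[tx, ty, tz, wx, wy, wz], ...]]. A call has 1 to 10 rows; each row is the pose to reach, as a shift and turn from the pose commanded when the call began, along the tool's axes at that moment; what a row does not reach only later rows make up. A row lasts 1/10 s, in which the tool goes at most 50 mm and 8.59 degrees, less where a joint would pass 70% of its speed; a pose out of reach is approached as far as the arm can. A call with a gripper value outside its range is refused whole. "grip" is the closure in counts, from 0 (fully open) to 255 (shut), set as the call begins (left out, the last holds). The fingers move at their own pace and stop on an object; the grip force is fixed at half the most. Time passes only in rows, so rows that repeat a pose let the fingers close. It gives the time, the measured TCP pose, the force, the opening and the grip force at its end, in the units of the state.
- ctrl.read_state(): the state, without advancing time (a new reading comes with each control period).
- ctrl.get_image(name): name is "scene" or "side" or "wrist"; returns a dict with "pixels" (480x640x3 uint8, red, green, blue), "fx", "fy", "cx", "cy" (pixels), "extrinsics" (4x4, takes a point from camera to world coordinates); the wrist camera has in their place "mount" (4x4, takes a point from camera to tool coordinates, whose origin is the TCP and whose axes are the flange's). Camera axes: x right, y up, looking along -z (the intrinsics and any distortion apply to the point x, -y, -z); pixel columns grow to the right and rows downward; lengths in mm; the calibration is good to about 2 mm. A picture is of the moment at which its call begins: read the wrist's pose just before it. There is no depth.
- ctrl.finish_job(): hands the job in; it is judged then, once.
The state is a dict: "clock": time; "qpos": joint angles; "qd": joint speeds; "tau": joint torques, N m; "eef_pos": TCP position; "tool_rot": TCP orientation; "force": force on the tool from outside, world axes, zero at the start; "torque": the same for the moment, N m; "width": finger opening in mm; "gripper_force": force on a finger pad.
Only numpy, scipy, OpenCV 4.12 (cv2) and the standard library are available. Lean on these libraries where they do the work, as an engineer would, in place of code of your own. Each camera call takes 0.05 s, during which the arm holds its last target. There are 200 camera calls.

## Task

The sharpening stone has jammed under the clamp lips of its holder. Take the wooden block, knock the stone along the bed with it until it is clear of the lips (do not touch the stone with the fingers while it is jammed), and stand the block back up on the bare worktop. Then lift the stone out and lay it flat in the middle of the round cork mat.

Things in the scene. Friction and masses are not known exactly. Their poses are not given: they have to be found in the camera images.
- holder: Black bed 136 x 84 x 10 mm, fixed; origin: centre of its underside, z up. At its -x end (x -68 to -44 mm) two steel brackets, top at 42 mm, hold the stone under lips that leave a 36 mm wide slot between them (y -18 to 18), open upward and to -x. Knock the stone towards holder +x; a 6 mm high stop bar stands across the bed from x +57 mm. A tall cup sealer stands to the right of all this: keep clear of it.
- stone_center (a point): Grey two-layer sharpening stone, 58 (its x) x 42 (y) x 24 mm (z), 0.16 kg; point at its centre. It lies on the bed, axes as the holder's, centre at holder x -33 to -39 mm, gripped at its sides by a spring pad: pushing takes about 7 to 14 N until its -x end leaves the brackets. It is clear of the lips once its centre is past holder x = -14 mm; some 36 mm of push gives room for the fingers.
- block_center (a point): Plain beech block standing on end on the worktop, 44 (its x) x 20 (y) x 76 mm high, loose, about 0.1 kg; point at its centre, 38 mm up; z up. Held upright by its upper half with its length along the holder and its foot a few mm above the bed, it passes between the lips behind the stone's end, the fingers above the brackets.
- mat_top (a point): Flat round cork mat, 100 mm across, 8 mm thick, loose on the worktop; point at the centre of its upper face, 8 mm above the worktop. (The round orange jar lid nearby is not it.)

How it is judged (in metres and radians):
On the way, in this order (a step that is already met when the one before it is completed fails the run):
1. the block pushes the jammed stone at least 8 mm along the bed (distance of stone_center from where it was at the start of the episode above 0.008 m and contact force between block and stone above 0.5 N).
2. the stone is clear of the lips, lying in the holder (x of stone_center in the frame of holder above -0.014 m and height (world z) of stone_center below 0.03 m), for 0.1 s.
At the end, for the whole second after the job is handed in: The stone lies flat (within 10 degrees) on the cork mat, its centre within 20 mm of the mat's centre; the block stands upright (within 10 degrees) on the bare worktop; both are at rest (horizontal distance between stone_center and mat_top below 0.02 m and height (world z) of stone_center between 0.016 and 0.026 m and angle between each of stone_center, block_center's own z axis and vertical below 0.17 rad and linear speed of each of stone, block below 0.02 m/s and height (world z) of block_center between 0.032 and 0.043 m); the robot touches nothing.
It fails at once if the fingers press on the stone while it is still under the lips (contact force between the fingers and stone above 1 N and x of stone_center in the frame of holder below -0.018 m and horizontal distance between stone_center and holder below 0.05 m and height (world z) of stone_center below 0.028 m).
It also fails if it takes over 67 s, if anything falls off the work surface, if the arm or the gripper's body presses on something with over 40 N, if the wrist force passes 120 N, or if a joint passes its speed limit or range.

## Working session

There is one attempt and no reset: what is moved stays moved. The work goes in short steps, Python scripts to look and compute and a tool call to move; the robot and the scene stay as the last step left them, time stands still between calls to the robot, and variables do not carry over. Pictures are saved under pics/ and viewed, at most 10 in all, crops included, and the job is handed in when it is done.

Besides the shell and the picture viewer there is one more tool, called after "Emit:" in YAML: its name, and indented under it one key for each argument. send_rows: Moves the arm, as the interface text tells. Its arguments: {"type":"object","properties":{"rows":{"type":"array","items":{"type":"array","items":{"type":"array","items":{"type":"number"}}}},"grip":{"type":"number"}},"required":["rows"]}

```bash
mkdir -p pics; ls; python3 - <<'E'
from cell import ctrl
import cv2,pickle
s=ctrl.read_state();print(s)
for n in ("scene","side"):
    d=ctrl.get_image(n);pickle.dump(d,open(f"{n}0.pkl","wb"))
    cv2.imwrite(f"pics/{n}0.png",d["pixels"][:,:,::-1])
    print(n,{k:v for k,v in d.items() if k!="pixels"})
E
```

```text
pics
{'clock': 0.0, 'qpos': array([-1.4107922 ,  0.62936506,  0.03842369,  1.5183785 , -0.027038  ,
        0.99631144, -0.020022  ]), 'qd': array([ 0.001855  , -0.00013905,  0.00014346,  0.00019142, -0.00104483,
        0.00191809, -0.00218843]), 'tau': array([-3.84975028e-04, -5.63396645e+01,  1.22633748e+00, -1.93450034e+01,
        1.10313058e-02,  1.02637513e-02, -9.82934267e-06]), 'eef_pos': array([145.36940769, 633.0259212 , 302.97299546]), 'tool_rot': array([-3.13964719e+00, -1.55118474e-05,  2.91576037e+00]), 'force': array([ 0.66011022,  0.16522177, -0.07302083]), 'torque': array([ 0.00606152, -0.01348247,  0.01899957]), 'gripper_force': 0.0, 'width': 85.52881229044924}
scene {'fx': 531.1822848447429, 'fy': 531.1822848447429, 'cx': 321.3862996242722, 'cy': 235.42029057426055, 'extrinsics': array([[-9.64041038e-01, -2.29494162e-01,  1.34004873e-01,
         5.86838949e+02],
       [ 2.65711478e-01, -8.41333931e-01,  4.70695896e-01,
         6.40872683e+02],
       [ 4.72088600e-03,  4.89376793e-01,  8.72059670e-01,
         7.84239968e+02],
       [ 0.00000000e+00,  0.00000000e+00,  0.00000000e+00,
         1.00000000e+00]])}
side {'fx': 433.2761972092596, 'fy': 433.2761972092596, 'cx': 325.5391619608489, 'cy': 238.75939009343224, 'extrinsics': array([[-9.99542638e-01,  2.22754434e-03, -3.01587890e-02,
         4.51903593e+02],
       [-2.58724887e-02, -5.79312383e-01,  8.14694899e-01,
         9.11936731e+02],
       [-1.56565909e-02,  8.15102571e-01,  5.79105059e-01,
         5.47671750e+02],
       [ 0.00000000e+00,  0.00000000e+00,  0.00000000e+00,
         1.00000000e+00]])}
```

View pics/scene0.png

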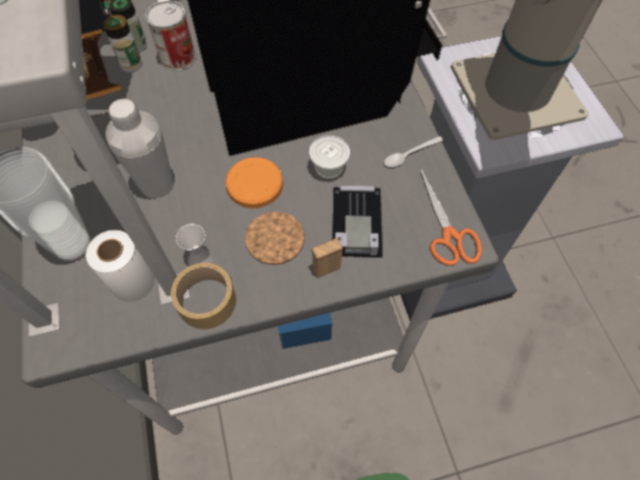

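View pics/side0.png

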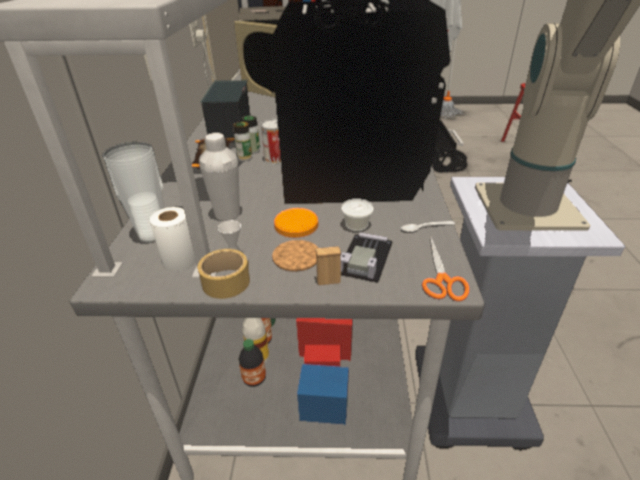

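The scene view shows the stone and brackets near (358,238), the holder bed (335-382,187-255), block (326,257), mat (275,237), lid (254,181), and the sealer at the top. I'll zoom in on both views.

```bash
python3 - <<'E'
import cv2,pickle,numpy as np
a=pickle.load(open("scene0.pkl","rb"))["pixels"][175:285,235:395,::-1]
b=pickle.load(open("side0.pkl","rb"))["pixels"][225:295,260:400,::-1]
a=cv2.resize(a,(500,344),interpolation=cv2.INTER_CUBIC) if 0 else cv2.resize(a,None,fx=5,fy=5,interpolation=cv2.INTER_CUBIC)
cv2.imwrite("pics/c1.png",a)
cv2.imwrite("pics/c2.png",cv2.resize(b,None,fx=5.7,fy=5.7,interpolation=cv2.INTER_CUBIC))
E
```

```text
(no output)
```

View pics/c1.png

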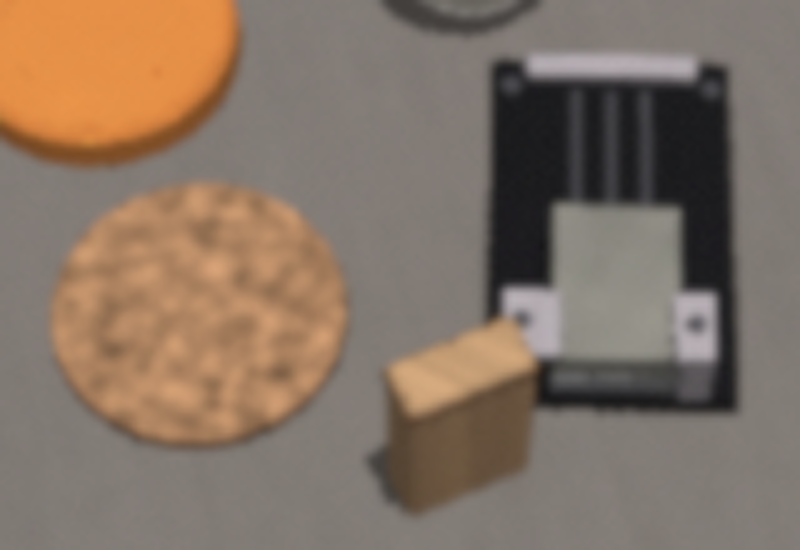

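View pics/c2.png

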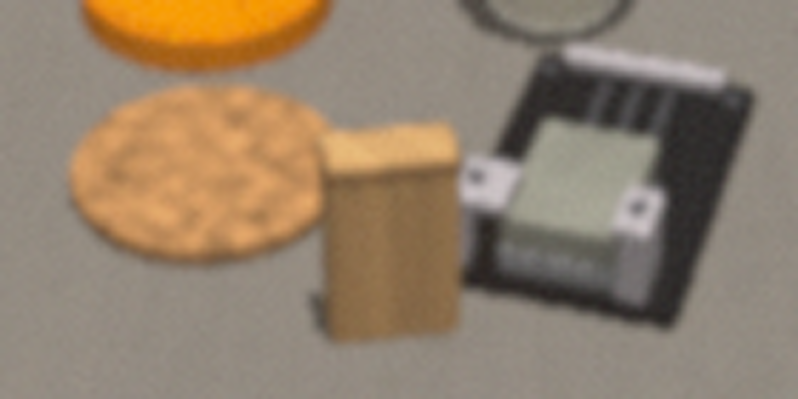

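The crops show bed corners, lip holes at (523,318) and (697,323), stone top, block top and mat clearly. Casting these onto their height planes in both views.

```bash
cat > h.py <<'E'
import numpy as np,pickle,cv2
def cast(d,px,z,T=None):
    T=d["extrinsics"] if T is None else T
    px=np.atleast_2d(px).astype(float)
    r=np.c_[(px[:,0]-d["cx"])/d["fx"],-(px[:,1]-d["cy"])/d["fy"],-np.ones(len(px))]@T[:3,:3].T
    o=T[:3,3]
    return o+r*((z-o[2])/r[:,2])[:,None]
E
python3 - <<'E'
from h import *
np.set_printoptions(precision=1,suppress=True)
for n,sc,o,P in (("scene",5,(235,175),dict(bed=(10,[(492,60),(727,65),(737,408)]),hole=(42,[(523,318),(697,323)]),block=(76,[(386,370),(408,418),(538,368),(516,318)]),stone=(34,[(552,204),(683,206),(680,362),(557,360)]),foot=(0,[(415,514),(528,468)]))),
 ("side",5.7,(260,225),dict(bed=(10,[(545,52),(752,95),(672,325)]),hole=(42,[(477,178),(638,208)]),block=(76,[(320,130),(330,176),(460,168),(452,124)]),stone=(34,[(540,118),(660,135),(615,238),(505,218)]),foot=(0,[(332,340),(458,331)])))):
    d=pickle.load(open(n+"0.pkl","rb"))
    for k,(z,p) in P.items():
        w=cast(d,(np.array(p)+.5)/sc-.5+o,z)[:,:2]
        print(n,k,w.tolist().__str__() if 0 else w.round(1).tolist(),"mean",w.mean(0))
        if k in("bed",): e=w[1]-w[2];print(" len",np.linalg.norm(e),np.linalg.norm(w[0]-w[1]),"ang",np.arctan2(e[1],e[0]),"centre",(w[0]+w[2])/2)
        if k=="hole": e=w[0]-w[1];print(" ang(y)",np.arctan2(e[1],e[0]),np.linalg.norm(e))
        if k=="block":
            for a,b in((1,2),(0,3),(0,1)): e=w[b]-w[a];print(" ",np.linalg.norm(e),np.arctan2(e[1],e[0]))
    im=cv2.cvtColor(d["pixels"],cv2.COLOR_RGB2HSV)
    m=cv2.inRange(im,(5,60,90),(17,215,255));c,_=cv2.findContours(m,cv2.RETR_EXTERNAL,cv2.CHAIN_APPROX_NONE)
    for q in c:
        if cv2.contourArea(q)>700:
            w=cast(d,q[:,0],8)[:,:2].astype(np.float32);print(" blob",cv2.boundingRect(q),cv2.minEnclosingCircle(w),cv2.fitEllipse(w))
E
```

```text
scene bed [[421.9, 133.2], [342.6, 157.0], [382.5, 286.7]] mean [382.3 192.3]
 len 135.65651007463987 82.79811615896095 ang -1.8696095560623587 centre [402.2 210. ]
scene hole [[446.7, 252.6], [393.6, 269.0]] mean [420.1 260.8]
 ang(y) -0.2991848687925268 55.57543772469273
scene block [[498.0, 276.8], [495.8, 294.2], [453.6, 288.2], [455.2, 269.9]] mean [475.6 282.2]
  42.67628348206385 -3.001095632780653
  43.40393814031635 -2.9821003202630303
  17.528019153599047 1.694785611106648
scene stone [[423.8, 209.6], [382.1, 221.7], [401.2, 277.2], [439.0, 266.1]] mean [411.5 243.6]
scene foot [[493.0, 291.2], [453.0, 285.0]] mean [473.  288.1]
 blob (170, 263, 64, 53) ((676.6982421875, 266.43658447265625), 49.733154296875) ((677.5078125, 264.34112548828125), (88.4734878540039, 93.33097076416016), 74.9159927368164)
 blob (312, 238, 31, 40) ((468.6517333984375, 264.8138427734375), 38.97999572753906) ((468.792724609375, 262.3509521484375), (46.92129135131836, 69.28096008300781), 151.920654296875)
 blob (429, 225, 54, 41) ((257.7435607910156, 297.33563232421875), 45.11240768432617) ((256.3474
[... 771 characters left out ...]
448.8, 295.5], [451.4, 272.3]] mean [470.9 285.9]
  40.901296272489894 -3.0353415470203453
  42.48711251668511 -3.0605096645695427
  24.516768639299137 1.7431620725328458
side stone [[420.4, 211.6], [379.1, 221.4], [397.7, 278.2], [433.7, 267.9]] mean [407.7 244.8]
side foot [[491.2, 290.9], [449.2, 286.0]] mean [470.2 288.4]
 blob (421, 272, 49, 30) ((253.84637451171875, 302.09747314453125), 45.663108825683594) ((252.79986572265625, 303.5373229980469), (75.52626037597656, 90.41490936279297), 94.64322662353516)
 blob (272, 207, 70, 79) ((510.8814697265625, 158.69155883789062), 149.18008422851562) ((526.5740356445312, 164.5695343017578), (128.50930786132812, 288.9035949707031), 16.5302734375)
```

```bash
cat >> h.py <<'E'
from scipy.spatial.transform import Rotation as Ro
def move(s,x,y,z,yaw):
    R=Ro.from_euler("xyz",s["tool_rot"]);T=Ro.from_euler("xyz",[np.pi,0,yaw])
    return np.round(np.r_[R.inv().apply(np.array([x,y,z])-s["eef_pos"])/10,(R.inv()*T).as_rotvec()],3).tolist()
def wT(d,s):
    T=np.eye(4);T[:3,:3]=Ro.from_euler("xyz",s["tool_rot"]).as_matrix();T[:3,3]=s["eef_pos"]
    return T@d["mount"]
E
python3 - <<'E'
from h import *
from cell import ctrl
s=ctrl.read_state()
print(move(s,465,275,270,1.67))
E
```

```text
[-39.168, -27.738, 3.358, -0.001, 0.001, 1.246]
```

Emit:
send_rows:
  rows:
    - [[-39.2,-27.7,3.3,0,0,1.25],[-39.2,-27.7,3.3,0,0,1.25],[-39.2,-27.7,3.3,0,0,1.25],[-39.2,-27.7,3.3,0,0,1.25],[-39.2,-27.7,3.3,0,0,1.25],[-39.2,-27.7,3.3,0,0,1.25],[-39.2,-27.7,3.3,0,0,1.25],[-39.2,-27.7,3.3,0,0,1.25],[-39.2,-27.7,3.3,0,0,1.25],[-39.2,-27.7,3.3,0,0,1.25]]
  grip: 0

```text
clock: 1.1
eef_pos: [467.7, 271.9, 270.6]
tool_rot: [3.141, 0.002, 1.66]
force: [0.7, -0.3, 0.2]
width: 85.8
gripper_force: 0.0
```

```bash
python3 - <<'E'
from h import *
from cell import ctrl
s=ctrl.read_state()
print(s["eef_pos"],s["tool_rot"],s["clock"],s["qd"].round(2),move(s,465,275,270,1.67))
d=ctrl.get_image("wrist");pickle.dump((s,d),open("w1.pkl","wb"));cv2.imwrite("pics/w1.png",d["pixels"][:,:,::-1])
print({k:v for k,v in d.items() if k!="pixels"})
E
```

```text
[467.74114967 271.92067009 270.62779329] [3.14087005e+00 2.17791913e-03 1.66045847e+00] 1.1 [ 0.59  0.1  -0.08 -0.12 -0.02  0.03  0.57] [0.331, -0.245, 0.062, 0.001, 0.002, -0.01]
{'fx': 379.5981426667596, 'fy': 379.5981426667596, 'cx': 321.9295384237897, 'cy': 237.91731451123738, 'mount': array([[-4.73270239e-04,  9.64463962e-01,  2.64214006e-01,
         6.65605446e+01],
       [ 9.99999887e-01,  4.70602252e-04,  7.33922982e-05,
        -1.09497058e-01],
       [-5.35554796e-05,  2.64214011e-01, -9.64464076e-01,
        -6.99912701e+01],
       [ 0.00000000e+00,  0.00000000e+00,  0.00000000e+00,
         1.00000000e+00]])}
```

View pics/w1.png

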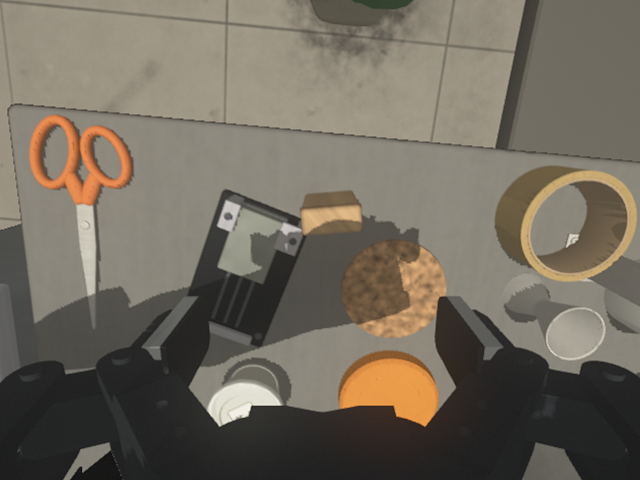

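The wrist view shows the holder (190-305,190-345), stone, block top (302-362,205-235), and mat (395,288).

```bash
python3 - <<'E'
from h import *
s,d=pickle.load(open("w1.pkl","rb"))
cv2.imwrite("pics/c3.png",cv2.resize(d["pixels"][180:350,185:375,::-1],None,fx=3.5,fy=3.5,interpolation=cv2.INTER_CUBIC))
E
```

```text
(no output)
```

View pics/c3.png

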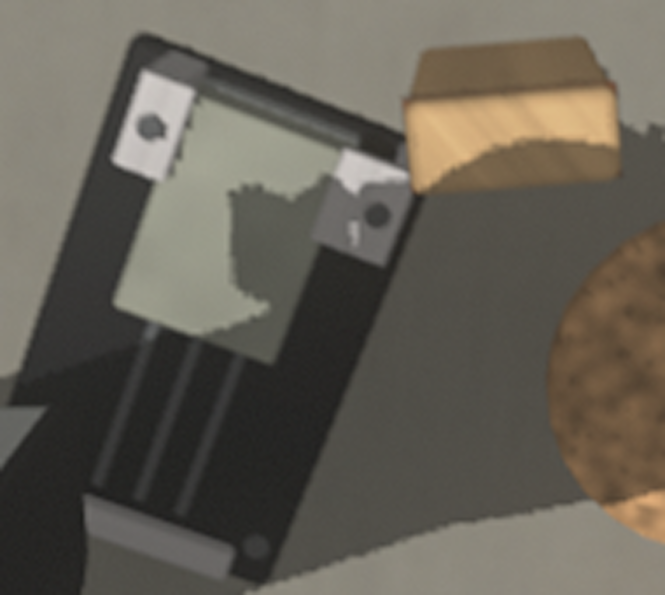

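```bash
python3 - <<'E'
from h import *
s,d=pickle.load(open("w1.pkl","rb"));T=wT(d,s)
f=lambda p,z:cast(d,(np.array(p)+.5)/3.5-.5+(185,180),z,T)[:,:2].round(1)
b=f([(406,98),(412,192),(620,175),(612,82)],76);print("block",b.tolist(),b.mean(0))
for i,j in((1,2),(0,3),(0,1),(3,2)): e=b[j]-b[i];print(np.linalg.norm(e),np.arctan2(e[1],e[0]))
print("foot",f([(425,50),(582,37)],0).tolist())
q=f([(138,35),(265,583)],10);print("bed diag",q.tolist(),q.mean(0),np.linalg.norm(q[0]-q[1]))
e=q[1]-q[0];print("yaw from diag",np.arctan2(e[1],e[0]), "diag true",np.hypot(136,84),"off",np.arctan2(84,136))
h=f([(151,127),(376,215)],42);e=h[1]-h[0];print("holes",h.tolist(),h.mean(0),np.linalg.norm(e),np.arctan2(e[1],e[0]))
g=f([(113,302),(272,362)],34);e=g[1]-g[0];print("stone end",g.tolist(),g.mean(0),np.linalg.norm(e),np.arctan2(e[1],e[0]))
im=cv2.cvtColor(d["pixels"],cv2.COLOR_RGB2HSV)
m=cv2.inRange(im,(5,60,50),(20,215,255));m[:232]=0;m[345:]=0;m[:,:335]=0;m[:,460:]=0
c,_=cv2.findContours(m,cv2.RETR_EXTERNAL,cv2.CHAIN_APPROX_NONE);q=max(c,key=cv2.contourArea)
w=cast(d,q[:,0],8,T)[:,:2].astype(np.float32);print("mat",cv2.minEnclosingCircle(w),cv2.fitEllipse(w))
E
```

```text
block [[451.3, 286.4], [454.0, 266.9], [496.3, 274.3], [492.4, 293.3]] [473.5   280.225]
42.94240328626242 0.17318832042650814
41.67517246515001 0.16633210881482108
19.6860356598275 -1.4332095903245472
19.39613363534084 -1.368345198287815
foot [[452.3, 284.4], [492.3, 291.3]]
bed diag [[381.1, 283.4], [419.7, 132.4]] [400.4 207.9] 155.8555741704479
yaw from diag -1.3205267077496319 diag true 159.84992962150469 off 0.5532943253222926
holes [[392.3, 267.8], [445.1, 251.4]] [418.7 259.6] 55.28833511691233 -0.30115849978360276
stone end [[382.2, 221.3], [421.6, 209.0]] [401.9  215.15] 41.275295274534415 -0.30259580927043367
mat ((554.1940307617188, 191.35238647460938), 67.14319610595703) ((546.192138671875, 197.83827209472656), (92.72100067138672, 123.40372467041016), 46.78204345703125)
```

```bash
python3 - <<'E'
from h import *
from cell import ctrl
s=ctrl.read_state()
print(s["eef_pos"],s["tool_rot"],move(s,473.5,280.3,200,1.736),move(s,473.5,280.3,117,1.736))
E
```

```text
[470.90166965 267.81857242 270.76274453] [3.13794378 0.00509844 1.65588692] [1.258, 0.339, 7.071, 0.003, 0.005, -0.08] [1.3, 0.309, 15.371, 0.003, 0.005, -0.08]
```

Emit:
send_rows:
  rows:
    - [[0,0,0,0,0,0],[0,0,0,0,0,0],[0,0,0,0,0,0]]

```text
clock: 1.45
eef_pos: [464.4, 277.2, 270.7]
tool_rot: [-3.141, -0.001, 1.668]
force: [-0.8, 0.5, 0.6]
width: 85.3
gripper_force: 0.0
```

```bash
python3 - <<'E'
from h import *
from cell import ctrl
s=ctrl.read_state()
print(s["eef_pos"],s["tool_rot"],s["qd"].round(3),move(s,473.5,280.3,200,1.736),move(s,473.5,280.3,117,1.736))
E
```

```text
[464.41569569 277.24156247 270.71756611] [-3.14060267e+00 -7.01046236e-04  1.66844178e+00] [-0.007 -0.002  0.002  0.     0.002 -0.002  0.002] [0.211, 0.941, 7.071, -0.001, -0.001, -0.068] [0.205, 0.949, 15.371, -0.001, -0.001, -0.068]
```

Emit:
send_rows:
  rows:
    - [[0.1,0.5,3.5,0,0,-0.035],[0.2,0.95,7,0,0,-0.07],[0.2,0.95,11,0,0,-0.07],[0.2,0.95,14,0,0,-0.07],[0.2,0.95,15.3,0,0,-0.07],[0.2,0.95,15.3,0,0,-0.07],[0.2,0.95,15.3,0,0,-0.07]]

```text
clock: 2.15
eef_pos: [475.1, 279.5, 118.8]
tool_rot: [3.14, -0.001, 1.737]
force: [0.6, -0.4, -0.3]
width: 85.6
gripper_force: 0.0
```

```bash
python3 - <<'E'
from h import *
from cell import ctrl
s=ctrl.read_state()
print(s["eef_pos"],s["tool_rot"],s["force"],s["width"])
d=ctrl.get_image("wrist");pickle.dump((s,d),open("w2.pkl","wb"));cv2.imwrite("pics/w2.png",d["pixels"][:,:,::-1])
E
```

```text
[475.14403759 279.46364139 118.84607358] [ 3.14024432e+00 -6.75161549e-04  1.73661507e+00] [ 0.61408431 -0.36028733 -0.29187602] 85.59687637137985
```

View pics/w2.png

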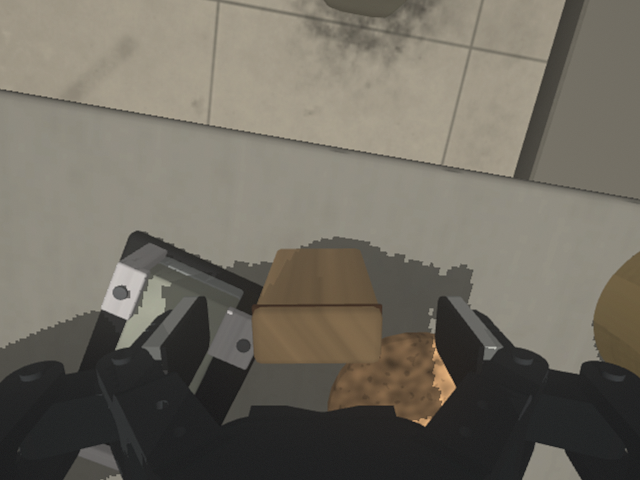

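The block sits centred between the open fingers (top face 253-382, rows 305-362) and square to them. I'll check its depth along tool x, then close.

```bash
python3 - <<'E'
from h import *
s,d=pickle.load(open("w2.pkl","rb"));T=wT(d,s)
p=cast(d,[(253,308),(253,362),(382,362),(382,306)],76,T)
R=Ro.from_euler("xyz",s["tool_rot"]);print(R.inv().apply(p-s["eef_pos"]).round(1))
h=cast(d,[(121,293),(244,346)],42,T);e=h[1]-h[0];print(h.round(1),h.mean(0),np.arctan2(e[1],e[0]),h.mean(0)[:2]@[.956,-.2936])
E
```

```text
[[ 12.1 -22.5  42.8]
 [ -7.9 -23.5  42.8]
 [ -7.9  20.2  42.9]
 [ 12.7  19.3  42.9]]
[[392.  268.2  42. ]
 [445.3 251.9  42. ]] [418.6490416  260.03719935  42.        ] -0.2970432326928749 323.88156203684576
```

Emit:
send_rows:
  rows:
    - [[0.2,0,0.15,0,0,0],[0.2,0,0.15,0,0,0],[0.2,0,0.15,0,0,0],[0.2,0,0.15,0,0,0],[0.2,0,0.15,0,0,0],[0.2,0,0.15,0,0,0],[0.2,0,0.15,0,0,0],[0.2,0,0.15,0,0,0]]
  grip: 255

```text
clock: 3.0
eef_pos: [474.7, 280.9, 117.3]
tool_rot: [3.141, -0.001, 1.736]
force: [-1.2, -0.3, 6.3]
width: 43.0
gripper_force: 60.4
```

```bash
python3 - <<'E'
from h import *
from cell import ctrl
s=ctrl.read_state()
print(s["eef_pos"],s["tool_rot"],move(s,432,306.5,180,2.844))
E
```

```text
[474.65256535 280.93162801 117.27151542] [ 3.14080267e+00 -8.57738416e-04  1.73578884e+00] [3.228, -3.782, -6.273, 0.001, -0.0, -1.108]
```

Emit:
send_rows:
  rows:
    - [[0,0,-3,0,0,0],[0,0,-6.3,0,0,0],[1,-1,-6.3,0,0,-0.14],[2,-2.5,-6.3,0,0,-0.28],[3.2,-3.8,-6.3,0,0,-0.42],[3.2,-3.8,-6.3,0,0,-0.56],[3.2,-3.8,-6.3,0,0,-0.7],[3.2,-3.8,-6.3,0,0,-0.84],[3.2,-3.8,-6.3,0,0,-0.98],[3.2,-3.8,-6.3,0,0,-1.108]]

```text
clock: 4.0
eef_pos: [431.7, 305.7, 179.5]
tool_rot: [-3.141, 0.0, 2.849]
force: [0.4, -0.0, -0.6]
width: 43.4
gripper_force: 61.5
```

Emit:
send_rows:
  rows:
    - [[0,0,0,0,0,0],[0,0,0,0,0,0],[0,0,0,0,0,0]]

```text
clock: 4.3
eef_pos: [431.7, 305.9, 179.4]
tool_rot: [-3.141, 0.0, 2.841]
force: [-0.6, -0.0, -0.9]
width: 43.2
gripper_force: 61.5
```

```bash
python3 - <<'E'
from h import *
from cell import ctrl
s=ctrl.read_state()
print(s["eef_pos"],s["tool_rot"],s["width"],move(s,432,306.5,131,2.844))
d=ctrl.get_image("scene");pickle.dump(d,open("scene1.pkl","wb"))
e=ctrl.get_image("side");pickle.dump(e,open("side1.pkl","wb"))
w=ctrl.get_image("wrist");pickle.dump((s,w),open("w3.pkl","wb"))
a=cv2.resize(d["pixels"][170:290,290:410],(400,400),interpolation=cv2.INTER_CUBIC)
b=cv2.resize(e["pixels"][190:310,300:420],(400,400),interpolation=cv2.INTER_CUBIC)
cv2.imwrite("pics/m1.png",np.hstack([a,b])[:,:,::-1])
E
```

```text
[431.7452162  305.86708726 179.38685975] [-3.14142640e+00  7.21273684e-05  2.84145307e+00] 43.242232505595375 [-0.005, 0.069, 4.839, -0.0, 0.0, -0.003]
```

View pics/m1.png

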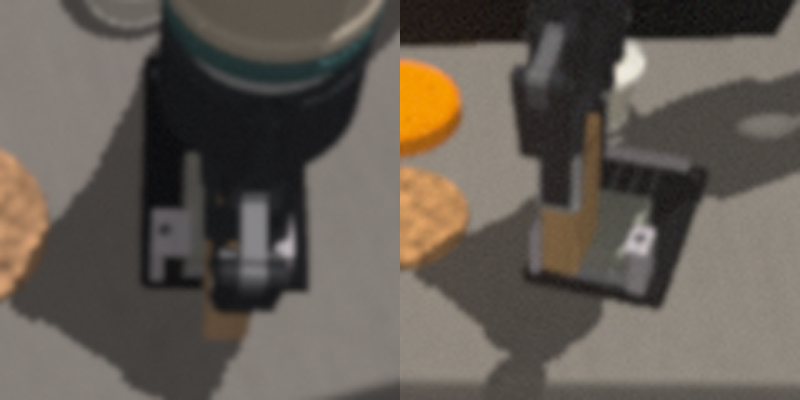

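The block hangs upright in the gripper, lined up behind the slot. Lowering, then pushing.

Emit:
send_rows:
  rows:
    - [[0,0.1,2,0,0,0],[0,0.1,4,0,0,0],[0,0.1,4.8,0,0,0],[0,0.1,4.8,0,0,0],[0,-0.4,4.8,0,0,0],[0,-0.8,4.8,0,0,0],[0,-1.1,4.8,0,0,0],[0,-1.1,4.8,0,0,0]]

```text
clock: 5.25
eef_pos: [428.6, 294.8, 132.0]
tool_rot: [3.141, 0.0, 2.843]
force: [-0.3, -0.3, -0.7]
width: 43.3
gripper_force: 61.5
```

Emit:
send_rows:
  rows:
    - [[0,-0.3,0,0,0,0],[0,-0.6,0,0,0,0],[0,-0.9,0,0,0,0],[0,-1.2,0,0,0,0],[0,-1.5,0,0,0,0],[0,-1.5,0,0,0,0]]

```text
clock: 5.85
eef_pos: [424.8, 283.5, 131.9]
tool_rot: [3.136, 0.001, 2.845]
force: [0.6, 4.6, -2.2]
width: 43.1
gripper_force: 61.4
```

Emit:
send_rows:
  rows:
    - [[0,-0.3,0,0,0,0],[0,-0.6,0,0,0,0],[0,-0.9,0,0,0,0],[0,-1.2,0,0,0,0],[0,-1.5,0,0,0,0],[0,-1.5,0,0,0,0]]

```text
clock: 6.45
eef_pos: [419.8, 266.8, 131.6]
tool_rot: [3.141, 0.0, 2.844]
force: [0.6, 0.6, 0.2]
width: 43.2
gripper_force: 61.8
```

Emit:
send_rows:
  rows:
    - [[0,-0.3,0,0,0,0],[0,-0.6,0,0,0,0],[0,-0.9,0,0,0,0],[0,-1.2,0,0,0,0],[0,-1.4,0,0,0,0],[0,-1.4,0,0,0,0],[0,-1.4,0,0,0,0]]

```text
clock: 7.15
eef_pos: [415.2, 252.7, 131.2]
tool_rot: [-3.14, -0.001, 2.843]
force: [0.6, -0.5, -1.0]
width: 43.3
gripper_force: 61.8
```

```bash
python3 - <<'E'
from h import *
from cell import ctrl
s=ctrl.read_state()
print(s["eef_pos"],-(s["eef_pos"][:2]@[.2936,.956]))
e=ctrl.get_image("side");pickle.dump(e,open("side2.pkl","wb"))
w=ctrl.get_image("wrist");pickle.dump((s,w),open("w4.pkl","wb"))
b=cv2.resize(e["pixels"][190:310,300:420],(400,400),interpolation=cv2.INTER_CUBIC)
cv2.imwrite("pics/m2.png",np.hstack([b,cv2.resize(w["pixels"],(400,400))])[:,:,::-1])
E
```

```text
[415.22190177 252.72017793 131.22394195] -363.5096404561444
```

View pics/m2.png

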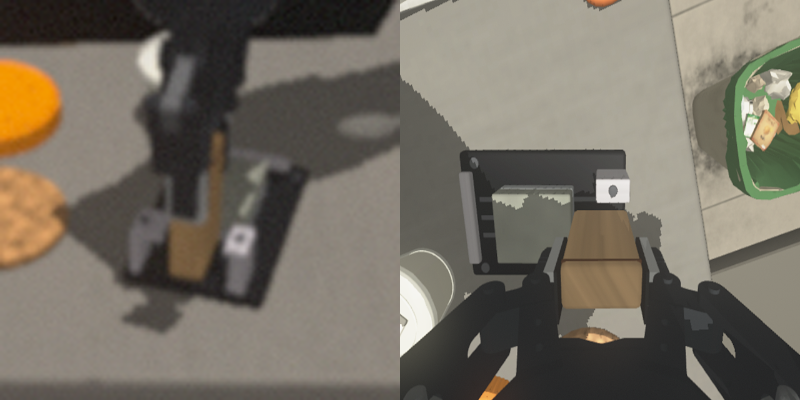

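The wrist half shows the stone (493-574 x 186-265 in the composite) fully clear of the brackets, with the block behind it. Backing off and returning the block to its original spot.

```bash
python3 - <<'E'
from h import *
s,d=pickle.load(open("w4.pkl","rb"));T=wT(d,s)
p=cast(d,[(149,226),(277,223),(155,318)],34,T)[:,:2];print(p)
c=(p[1]+p[2])/2;print("stone",c,"a",-c@[.2936,.956],"b",c@[.956,-.2936])
s["eef_pos"]=np.array([417.8,261.3,131.2]);print(move(s,474.7,280.9,181,1.736))
E
```

```text
[[366.55300547 185.225013  ]
 [382.29062268 241.12822481]
 [409.62488452 169.24052014]]
stone [395.9577536  205.18437248] a -312.4094565442618 b 318.2934806837575
[-4.859, 3.538, -4.989, -0.002, 0.0, 1.107]
```

Emit:
send_rows:
  rows:
    - [[0,0.5,0,0,0,0],[0,0.9,0,0,0,0],[0,0.9,-1.5,0,0,0],[0,0.9,-4,0,0,0],[0,0.9,-5.5,0,0,0],[0,0.9,-5.5,0,0,0],[0,0.9,-5.5,0,0,0]]

```text
clock: 7.95
eef_pos: [418.2, 262.3, 186.3]
tool_rot: [3.141, 0.0, 2.844]
force: [0.9, -0.3, -1.4]
width: 43.0
gripper_force: 61.8
```

```bash
python3 - <<'E'
from h import *
from cell import ctrl
s=ctrl.read_state()
print(s["eef_pos"],move(s,474.7,281,181,1.736))
E
```

```text
[418.1624841  262.25342937 186.26057456] [-4.856, 3.449, 0.528, 0.0, -0.0, 1.108]
```

Emit:
send_rows:
  rows:
    - [[-1.2,0.9,0,0,0,0.14],[-2.4,1.7,0,0,0,0.28],[-3.6,2.6,0,0,0,0.42],[-4.86,3.45,0,0,0,0.56],[-4.86,3.45,0,0,0,0.7],[-4.86,3.45,0,0,0,0.84],[-4.86,3.45,0,0,0,0.98],[-4.86,3.45,0,0,0,1.108],[-4.86,3.45,0,0,0,1.108],[-4.86,3.45,0,0,0,1.108]]

```text
clock: 8.95
eef_pos: [474.3, 280.6, 185.4]
tool_rot: [-3.14, 0.001, 1.739]
force: [0.1, -0.4, -0.7]
width: 43.1
gripper_force: 61.8
```

Emit:
send_rows:
  rows:
    - [[0,0,3,0,0,0],[0,0,5.5,0,0,0],[0,0,6.5,0,0,0],[0,0,6.7,0,0,0],[0,0,6.7,0,0,0],[0,0,6.7,0,0,0]]

```text
clock: 9.55
eef_pos: [475.5, 281.0, 120.3]
tool_rot: [3.14, -0.001, 1.736]
force: [0.3, 0.8, -1.1]
width: 42.9
gripper_force: 61.8
```

Emit:
send_rows:
  rows:
    - [[0,0,0.1,0,0,0],[0,0,0.2,0,0,0],[0,0,0.28,0,0,0],[0,0,0.28,0,0,0]]

```text
clock: 9.95
eef_pos: [475.0, 280.9, 117.3]
tool_rot: [3.141, -0.001, 1.736]
force: [-0.9, 0.2, 4.9]
width: 43.2
gripper_force: 62.3
```

Contact at the same height as the pick-up, so the block hasn't slipped. Opening slowly, then up.

Emit:
send_rows:
  rows:
    - [[0,0,0,0,0,0],[0,0,0,0,0,0],[0,0,0,0,0,0],[0,0,0,0,0,0],[0,0,0,0,0,0]]
  grip: 100

```text
clock: 10.45
eef_pos: [474.8, 280.7, 116.5]
tool_rot: [-3.141, 0.0, 1.736]
force: [0.1, -0.2, -0.1]
width: 51.9
gripper_force: 0.0
```

Emit:
send_rows:
  rows:
    - [[0,0,0,0,0,0],[0,0,0,0,0,0],[0,0,0,0,0,0],[0,0,-2,0,0,0],[0,0,-5,0,0,0],[0,0,-10,0,0,0],[0,0,-14,0,0,0],[0,0,-14,0,0,0]]
  grip: 0

```text
clock: 11.25
eef_pos: [477.6, 281.8, 262.0]
tool_rot: [3.132, -0.004, 1.736]
force: [0.5, 0.7, 0.3]
width: 85.2
gripper_force: 0.0
```

```bash
python3 - <<'E'
from h import *
from cell import ctrl
s=ctrl.read_state()
print(s["eef_pos"],s["tool_rot"],s["width"],move(s,440,213,260,1.274))
d=ctrl.get_image("side");pickle.dump(d,open("side3.pkl","wb"))
E
```

```text
[477.55245216 281.7966855  261.98234957] [ 3.13181541 -0.00411416  1.73558508] 85.23703546203222 [-6.171, -4.834, 0.126, 0.009, -0.006, 0.462]
```

```bash
python3 - <<'E'
from h import *
from cell import ctrl
s=ctrl.read_state()
d=pickle.load(open("scene0.pkl","rb"));print("sealer base",cast(d,[(232,152),(390,118)],0).round(),"dish",cast(d,[(330,165)],20).round())
print(move(s,397.7,204.8,230,1.274))
E
```

```text
sealer base [[579.   3.   0.]
 [269.   1.   0.]] dish [[416.  94.  20.]]
[-6.275, -9.006, 2.875, 0.005, -0.004, 0.462]
```

Emit:
send_rows:
  rows:
    - [[-2,-3,1,0,0,0.14],[-4,-6,2,0,0,0.28],[-6.3,-9,3,0,0,0.42],[-6.3,-9,3,0,0,0.462],[-6.3,-9,3,0,0,0.462],[-6.3,-9,3,0,0,0.462],[-6.3,-9,3,0,0,0.462]]

```text
clock: 12.0
eef_pos: [397.3, 204.6, 226.5]
tool_rot: [3.141, -0.001, 1.276]
force: [0.5, 0.0, -0.1]
width: 85.5
gripper_force: 0.0
```

```bash
python3 - <<'E'
from h import *
from cell import ctrl
s=ctrl.read_state()
print(s["eef_pos"],s["tool_rot"],s["width"],abs(s["qd"]).max())
d=ctrl.get_image("wrist");pickle.dump((s,d),open("w5.pkl","wb"))
e=ctrl.get_image("side")["pixels"][200:300,250:370]
a=d["pixels"][60:460,90:550].copy();a[:192,:230]=cv2.resize(e,(230,192))
cv2.imwrite("pics/w5.png",cv2.resize(a,(690,600))[:,:,::-1])
E
```

```text
[397.3246294  204.64694163 226.53867678] [ 3.14072303e+00 -6.93248974e-04  1.27567264e+00] 85.54053052242294 0.0053426742232619015
```

View pics/w5.png

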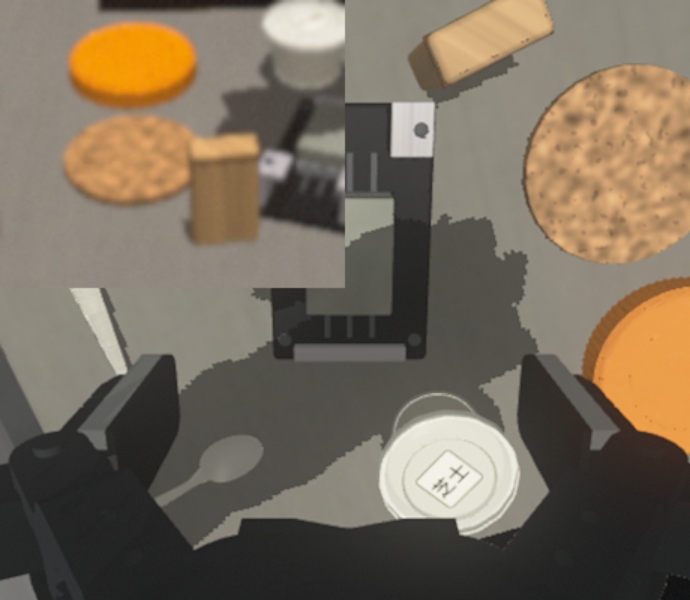

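The inset shows the block standing upright. The stone top has its right edge at x=393, its corners at (393,198), (393,315) and (307,315), and the mat is fully visible at right.

```bash
python3 - <<'E'
from h import *
from cell import ctrl
s,d=pickle.load(open("w5.pkl","rb"));T=wT(d,s)
p=cast(d,np.array([(393,198),(393,315),(307,315)])/1.5+(90,60)-.2,34,T)[:,:2];print(p,np.linalg.norm(np.diff(p,axis=0),axis=1))
e=p[1]-p[0];print("ang",np.arctan2(e[1],e[0]))
c=(p[0]+p[2])/2;print("stone",c,"a",-c@[.2936,.956],"b",c@[.956,-.2936])
im=cv2.cvtColor(d["pixels"],cv2.COLOR_RGB2HSV)
m=cv2.inRange(im,(5,60,50),(20,175,255));m[:95]=0;m[:,:435]=0;m[240:]=0
m=cv2.morphologyEx(m,cv2.MORPH_CLOSE,np.ones((5,5)))
q=max(cv2.findContours(m,cv2.RETR_EXTERNAL,cv2.CHAIN_APPROX_NONE)[0],key=cv2.contourArea)
w=cast(d,q[:,0],8,T)[:,:2].astype(np.float32);print("mat",cv2.boundingRect(q),cv2.minEnclosingCircle(w),cv2.fitEllipse(w))
s=ctrl.read_state()
for z in (120,84): print(move(s,c[0],c[1],z,1.273))
E
```

```text
[[425.43329254 225.28930232]
 [409.83970472 169.99268682]
 [369.59061304 182.26301841]] [57.45324765 42.07790891]
ang -1.8456576972497472
stone [397.51195279 203.77616036] a -311.5195186453363 b 320.19274618420155
mat (438, 103, 136, 133) ((540.6417236328125, 202.1157684326172), 50.63363265991211) ((540.8555908203125, 201.9367218017578), (98.42341613769531, 100.11241912841797), 61.08941650390625)
[-0.05, 0.058, 10.657, 0.001, -0.001, 0.002]
[-0.052, 0.056, 14.257, 0.001, -0.001, 0.002]
```

Emit:
send_rows:
  rows:
    - [[0,0,4,0,0,0],[0,0,8,0,0,0],[0,0,12,0,0,0],[0,0,13.6,0,0,0],[0,0,14.1,0,0,0],[0,0,14.1,0,0,0],[0,0,14.1,0,0,0]]

```text
clock: 12.8
eef_pos: [396.7, 204.0, 85.6]
tool_rot: [3.141, -0.0, 1.274]
force: [0.7, -0.2, 0.6]
width: 85.8
gripper_force: 0.0
```

Emit:
send_rows:
  rows:
    - [[0,0,0,0,0,0],[0,0,0,0,0,0],[0,0,0,0,0,0],[0,0,0,0,0,0],[0,0,0,0,0,0],[0,0,0,0,0,0],[0,0,0,0,0,0],[0,0,0,0,0,0]]
  grip: 255

```text
clock: 13.6
eef_pos: [396.7, 204.0, 86.4]
tool_rot: [3.141, -0.001, 1.274]
force: [-0.7, -0.6, 6.8]
width: 40.9
gripper_force: 61.0
```

```bash
python3 - <<'E'
from h import *
from cell import ctrl
s=ctrl.read_state()
print(move(s,540,202,160,1.274))
E
```

```text
[4.017, 13.761, -7.343, 0.001, -0.001, -0.0]
```

Emit:
send_rows:
  rows:
    - [[0,0,-2,0,0,0],[0,0,-5,0,0,0],[0,0,-7.3,0,0,0],[1,3.5,-7.3,0,0,0],[2,7,-7.3,0,0,0],[3,10.5,-7.3,0,0,0],[4,13.75,-7.3,0,0,0],[4,13.75,-7.3,0,0,0],[4,13.75,-7.3,0,0,0],[4,13.75,-7.3,0,0,0]]

```text
clock: 14.6
eef_pos: [538.0, 201.9, 158.2]
tool_rot: [-3.139, 0.001, 1.274]
force: [0.3, 0.7, -1.9]
width: 40.5
gripper_force: 61.9
```

```bash
python3 - <<'E'
from h import *
from cell import ctrl
s=ctrl.read_state()
print(s["width"],move(s,540.5,202,88,1.274))
E
```

```text
40.54610311986751 [0.092, 0.254, 7.016, -0.002, 0.001, -0.0]
```

Emit:
send_rows:
  rows:
    - [[0.1,0.1,2,0,0,0],[0.1,0.1,5,0,0,0],[0.1,0.1,6.5,0,0,0],[0.1,0.1,7,0,0,0],[0.1,0.1,7,0,0,0],[0.1,0.1,7,0,0,0]]

```text
clock: 15.2
eef_pos: [541.3, 202.5, 89.5]
tool_rot: [3.141, -0.001, 1.274]
force: [-0.1, 0.2, -1.6]
width: 41.0
gripper_force: 61.9
```

Emit:
send_rows:
  rows:
    - [[0,0,0.1,0,0,0],[0,0,0.2,0,0,0],[0,0,0.3,0,0,0],[0,0,0.3,0,0,0]]

```text
clock: 15.6
eef_pos: [540.8, 202.5, 85.7]
tool_rot: [-3.142, -0.0, 1.274]
force: [-0.5, -0.8, -1.2]
width: 40.9
gripper_force: 61.9
```

Emit:
send_rows:
  rows:
    - [[0,0,0.08,0,0,0],[0,0,0.16,0,0,0],[0,0,0.16,0,0,0]]

```text
clock: 15.9
eef_pos: [540.9, 202.5, 84.5]
tool_rot: [-3.142, -0.0, 1.274]
force: [-1.4, -0.3, 3.4]
width: 40.8
gripper_force: 62.5
```

Contact with the mat. Releasing and rising.

Emit:
send_rows:
  rows:
    - [[0,0,0,0,0,0],[0,0,0,0,0,0],[0,0,0,0,0,0],[0,0,0,0,0,0],[0,0,0,0,0,0]]
  grip: 100

```text
clock: 16.4
eef_pos: [540.8, 202.5, 83.9]
tool_rot: [-3.142, 0.0, 1.274]
force: [0.4, 0.8, 0.3]
width: 52.1
gripper_force: 0.0
```

Emit:
send_rows:
  rows:
    - [[0,0,-1,0,0,0],[0,0,-3,0,0,0],[0,0,-6,0,0,0],[0,0,-10,0,0,0],[0,0,-14,0,0,0],[0,0,-14,0,0,0],[0,0,-14,0,0,0],[0,0,-14,0,0,0]]

```text
clock: 17.2
eef_pos: [540.0, 202.6, 223.3]
tool_rot: [-3.14, 0.001, 1.274]
force: [-0.4, -0.1, 0.1]
width: 52.0
gripper_force: 0.0
```

```bash
python3 - <<'E'
from h import *
from cell import ctrl
s=ctrl.read_state();print(s["eef_pos"],s["width"],s["force"])
d=ctrl.get_image("wrist");pickle.dump((s,d),open("w6.pkl","wb"));T=wT(d,s)
im=cv2.cvtColor(d["pixels"],cv2.COLOR_RGB2HSV)
m=cv2.inRange(im,(5,60,50),(20,175,255));n,l,st,c=cv2.connectedComponentsWithStats(m)
for i in range(1,n):
    if st[i,4]>400: print(st[i],c[i])
# low-saturation region enclosed by mat = stone
i=1+np.argmin([abs(c[k][0]-320)+abs(c[k][1]-270)+(st[k,4]<2000)*999 for k in range(1,n)])
q=max(cv2.findContours((l==i).astype(np.uint8),cv2.RETR_EXTERNAL,cv2.CHAIN_APPROX_NONE)[0],key=cv2.contourArea)
print("mat",cv2.fitEllipse(cast(d,cv2.convexHull(q)[:,0],8,T)[:,:2].astype(np.float32)))
h=np.zeros(m.shape,np.uint8);cv2.fillPoly(h,[cv2.convexHull(q)],255)
h=cv2.morphologyEx(h&~m,cv2.MORPH_OPEN,np.ones((5,5)))
q=max(cv2.findContours(h,cv2.RETR_EXTERNAL,cv2.CHAIN_APPROX_NONE)[0],key=cv2.contourArea)
print("stone",cv2.minAreaRect(cast(d,q[:,0],32,T)[:,:2].astype(np.float32)))
E
```

```text
[539.97799243 202.62043772 223.28495479] 52.0367197586379 [-0.36257593 -0.12744229  0.0546952 ]
[ 401    0  115  127 2097] [424.509299    80.32093467]
[ 426    0  147  120 6551] [524.45397649  50.90291559]
[ 132  122  107   67 3742] [184.58150722 154.10208445]
[ 261  158  129  126 7932] [325.96507816 216.65027736]
[  304   287   138   159 13882] [374.82790664 368.20097969]
mat ((541.8115234375, 201.86463928222656), (99.04303741455078, 99.29427337646484), 152.2821502685547)
stone ((541.1707763671875, 203.96482849121094), (59.111000061035156, 41.442359924316406), 72.98377227783203)
```

The stone sits flat, about 2 mm from the mat's centre. The block stands clear. Handing in.

```bash
python3 -c "
from cell import ctrl
print(ctrl.finish_job())"
```

```text
the job is handed in; nothing more can be done
None
```

The job is handed in after about 17 s of the 67 s allowed: the block knocked the stone clear and stands back up on the bare worktop, and the stone lies on the cork mat about 2 mm from its centre; no verdict came back.

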